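# Turn a cork-soled pattern weight over on the turning ramp

## Robot

A 7-joint arm with a two-finger parallel gripper is mounted at the origin on the work surface. World frame = base frame: x ahead of the robot, y to its left, z up, the work surface at z = 0. Lengths are in m, angles in rad, forces in N, time in s.
With the tool pointing down it reaches from about 0.425 to 0.95 m from the base axis. Payload 4.7 kg.
Tool frame: the origin (TCP) lies at the very end of the fingers, on their centre line; the grasp point (between the pads) lies 19 mm behind it; z points along the fingers, y is the line along which they close (so a half turn about z gives the same grasp; the last joint's range is limited). The gripper opens to 85 mm and grips with 20 to 120 N. Pads are 22 mm wide; open, the fingers measure 114 mm over their backs; the gripper's body (76 mm by 85 mm) begins 54 mm behind the grasp point. The pads swing forward as they close: fully open they stand 13 mm farther back than shut.
Start: joints at [1.097, 0.469, -0.049, 1.532, 0.024, 1.141, -0.082], TCP at [0.29, -0.609, 0.231] pointing down, gripper open.
Joint ranges: [-2.59, 2.59], [-0.33, 1.99], [-1.39, 1.29], [0.1, 2.45], [-1.04, 4.18], [0.21, 1.99], [-2.66, 2.66]. Speed limits (rad/s): [2.57, 2.57, 3.14, 3.14, 3.14, 3.14, 3.14].

## Interface

Orientations are given as [roll, pitch, yaw] about the fixed x, y, z axes, in that order (R = Rz(yaw) Ry(pitch) Rx(roll)).
In Python, from workcell import get_state, read_camera, calibration, sign_off gives the robot as it stands. The module is installed in compiled form; this text tells all that it offers.
- The arm moves only by the tool play_rows, never from a script. Its argument "steps" is a list of rows, each a list of 3 entries, a list of its own where there are three numbers: the turn, a rotation vector about the tool's x, y, z in rad, then the shift along the tool's x, y, z in cm, then the gripper command: -1 is shut, 1 is fully open, values between are in proportion. A call has 1 to 12 rows; each row shifts and turns the commanded pose from where the row before left it, along the tool's axes as they then stand; what a row does not reach is not made up. A row lasts 1/8 s, in which the tool goes at most 62.5 mm and 10.7 degrees, less where a joint would pass 70% of its speed; a pose out of reach is approached as far as the arm can. A call with a gripper value outside its range is refused whole. The fingers move at their own pace and stop on an object; "squeeze" is the grip in N (left out, the last holds). Time passes only in rows, so rows that do not move let the fingers close. It gives the time, the measured TCP pose, the force, the opening and the grip force at its end, in the units of the state.
- get_state(): the state, without advancing time (a new reading comes with each control period).
- read_camera(name): name is "scene" or "top" or "wrist"; returns the picture (384x512x3 uint8, red, green, blue); there is no depth.
- calibration(name): a dict with "fov_y" (degrees; the focal length in pixels is half the picture's height over the tangent of half this angle, whatever the lens; pixels are square), "cx", "cy" (the principal point, pixels), "eye" and "rotation" of the camera in the world; the wrist camera has in their place "mount" (4x4, takes a point from camera to tool coordinates, whose origin is the TCP and whose axes are the flange's). Camera axes: x right, y up, looking along -z (the intrinsics and any distortion apply to the point x, -y, -z); pixel columns grow to the right and rows downward; lengths in m; the calibration is good to about 2 mm. A picture is of the moment at which its call begins: read the wrist's pose just before it. calibration takes no time and is no camera call.
- sign_off(): hands the job in; it is judged then, once.
The state is a dict: "time": time; "joint_pos": joint angles; "joint_velocities": joint speeds; "joint_torque": joint torques, N m; "tool_pos": TCP position; "orientation": TCP orientation; "contact_force": force on the tool from outside, world axes, zero at the start; "ft_torque": the same for the moment, N m; "finger_gap": opening from 0.0 (shut) to 1.0 (fully open); "gripper_force": force on a finger pad.
Only numpy, scipy, OpenCV 4.12 (cv2) and the standard library are available. Lean on these libraries where they do the work, as an engineer would, in place of code of your own. Each camera call takes 0.05 s, during which the arm holds its last target. There are 200 camera calls.

## Task

The oblong steel pattern weight needs its cork sole reglued, so it has to lie cork side up in the tray of the turning ramp. Pick it up, carry it over the ramp's raised edge with somewhat more than half of its length sticking out over the tray, and let it drop onto the edge so that it tips off, turns over by itself and comes to rest flat inside the tray. Do not turn it over in the gripper or touch it again after letting go, and leave the square and the round weight where they lie.

Things in the scene. Friction and masses are not known exactly. Their poses are not given: they have to be found in the camera images.
- oblong_weight: the weight to turn over: flat oblong steel slab 80 x 50 x 10 mm, about 0.3 kg, with a brown cork sole (2.5 of the 10 mm); it starts flat on the table, cork down. Origin: centre of the cork face. x along the 80 mm length, y along the 50 mm width, z out through the steel face (up at the start, down once turned over)
- turner: the fixed turning ramp: sheet 90 mm wide, rising 20 deg towards its +x to a free edge over a plywood tray. Origin on the table below the edge's middle, z up. Edge at x 0, z 160, y -45..45 mm; ramp's low end x -109, z 120. Tray x -55..185, y -75..75, walls 4 thick, 30 high. A slab let go 5-60 mm over the edge, long side along x, centre 8-32 mm past it, tips off and turns over into the tray
- square_weight: bystander: a cork-soled steel weight, 55 x 55 x 10 mm. Origin: centre of its underside, z up. To be left alone.
- round_weight: bystander: a round cork-soled steel weight, 64 mm diameter, 10 mm thick. Origin: centre of its underside, z up. To be left alone.
Not all that is in view belongs to the job. Leave any green or pink look-alike of the oblong_weight alone.

How it is judged:
By the outcome, as a careful person would: the job done as asked, in the order asked, and still so for the second after the job is handed in, with the robot touching nothing.
It also fails if it takes over 34 s, if anything falls off the work surface, if the arm or the gripper's body presses on something with over 40 N, if the wrist force passes 120 N, or if a joint passes its speed limit or range.

## Working session

There is one attempt and no reset: what is moved stays moved. The work goes in short steps, Python scripts to look and compute and a tool call to move; the robot and the scene stay as the last step left them, time stands still between calls to the robot, and variables do not carry over. Pictures are saved under pics/ and viewed, at most 10 in all, crops included, and the job is handed in when it is done.

Besides the shell and the picture viewer there is one more tool, called as name(argument=value, ...), one argument or row to a line, values as JSON. play_rows: Moves the arm, as the interface text tells. Its arguments: {"type":"object","properties":{"steps":{"type":"array"},"squeeze":{"type":"number"}},"required":["steps"]}

```bash
mkdir -p pics; python3 - <<'E'
from workcell import *
import cv2,json
for n in("scene","top"):
    cv2.imwrite(f"pics/{n}0.png",cv2.resize(read_camera(n),None,fx=1.5,fy=1.5,interpolation=cv2.INTER_CUBIC)[...,::-1])
for n in("scene","top","wrist"):print(n,calibration(n))
print(get_state())
E
```

```text
scene {'fov_y': 46.422318785518755, 'cx': 244.1021927641422, 'cy': 197.04189621194956, 'eye': array([0.85992485, 0.32858392, 0.79649307]), 'rotation': array([ 0.5126206 , -0.00530438,  2.14034507])}
top {'fov_y': 49.45512505260355, 'cx': 255.86926575100458, 'cy': 192.05168413459972, 'eye': array([0.43752535, 0.09515466, 0.95697263]), 'rotation': array([ 0.09140223,  0.02445713, -1.55808053])}
wrist {'fov_y': 60.71210954672186, 'cx': 258.7656945913957, 'cy': 194.70421868396488, 'mount': array([[ 1.28472628e-03,  9.45531349e-01,  3.25528519e-01,
         8.42486978e-02],
       [ 9.99999143e-01, -1.29716107e-03, -1.78843686e-04,
        -1.45208774e-03],
       [ 2.53160610e-04,  3.25528470e-01, -9.45532205e-01,
        -1.43885778e-01],
       [ 0.00000000e+00,  0.00000000e+00,  0.00000000e+00,
         1.00000000e+00]])}
{'time': 0.1, 'joint_pos': array([ 1.0971145 ,  0.46935933, -0.0486338 ,  1.53360342,  0.0240948 ,
        1.14099846, -0.08230839]), 'joint_velocities': array([ 2.39640272e-03, -3.72314528e-03,  1.12638954e-03, -3.30613558e-03,
       -5.57653222e-05,  1.01892147e-03,  1.37511434e-03]), 'joint_torque': array([ 1.43505178e-03, -5.11514461e+01, -4.69090906e-02, -2.38387245e+01,
        1.07374659e-02,  4.38760282e-03,  1.10722644e-05]), 'tool_pos': array([ 0.29022797, -0.60882155,  0.2303552 ]), 'orientation': array([-3.13980989e+00,  4.09031924e-05,  4.44835618e-01]), 'contact_force': array([ 0.68759499, -0.18186543,  0.33383257]), 'ft_torque': array([-0.03526609,  0.02739202, -0.03314045]), 'gripper_force': 0.0, 'finger_gap': 1.003036865879241}
```

View pics/top0.png

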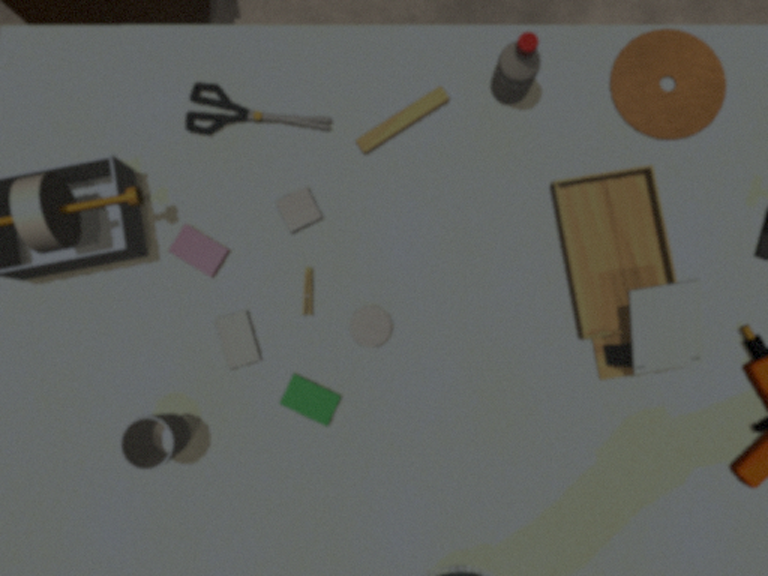

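View pics/scene0.png

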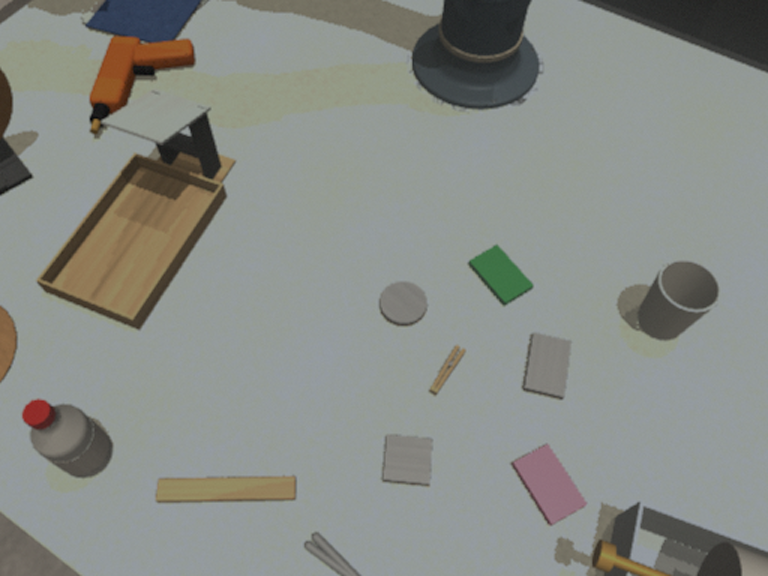

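The top view (1.5x) shows these candidates: grey oblong (238,340), green look-alike (311,400), pink look-alike (200,250), square (300,210) and round (371,326). The description fits the grey oblong. The ramp plate is at (665,328), with the tray above it at (612,250). Next is a close crop of the choice and of the turner.

```bash
cat > h.py <<'E'
import numpy as np,cv2
from workcell import *
from scipy.spatial.transform import Rotation as Ro
def cam(n,mode='xyz'):
    c=calibration(n);f=192/np.tan(np.radians(c['fov_y']/2))
    R=Ro.from_euler('xyz',c['rotation']).as_matrix() if mode=='xyz' else Ro.from_rotvec(c['rotation']).as_matrix()
    return c,f,R
def ray(n,u,v,z,mode='xyz'):
    c,f,R=cam(n,mode);d=R@np.array([(u-c['cx'])/f,-(v-c['cy'])/f,-1]);e=c['eye'];return e+d*(z-e[2])/d[2]
def proj(n,P,mode='xyz'):
    c,f,R=cam(n,mode);p=(np.atleast_2d(P)-c['eye'])@R
    return np.c_[c['cx']+f*p[:,0]/-p[:,2],c['cy']-f*p[:,1]/-p[:,2]]
E
python3 - <<'E'
from h import *
for m in('xyz','rv'):
    print(m,[ray(n,u/1.5,v/1.5,.01,m).round(3) for n,u,v in[('top',238,340),('scene',548,366),('top',371,326),('scene',403,302)]],proj('scene',[0,0,0],m)*1.5)
im=read_camera('top');s=read_camera('scene')
a=cv2.resize(im[190:260,130:190],None,fx=8,fy=8,interpolation=cv2.INTER_CUBIC)
cv2.imwrite('pics/c1.png',np.clip(a*1.5,0,255).astype('u1')[...,::-1])
b=cv2.resize(im[105:260,360:480],None,fx=5,fy=3.8*5/5,interpolation=cv2.INTER_CUBIC) if 0 else cv2.resize(im[105:260,355:485],None,fx=3.8,fy=3.8,interpolation=cv2.INTER_CUBIC)
cv2.imwrite('pics/c2.png',np.clip(b*1.5,0,255).astype('u1')[...,::-1])
E
```

```text
xyz [array([0.443, 0.34 , 0.01 ]), array([0.446, 0.343, 0.01 ]), array([0.466, 0.138, 0.01 ]), array([0.467, 0.14 , 0.01 ])] [[474.10700253  62.6261197 ]]
rv [array([0.395, 0.39 , 0.01 ]), array([0.472, 0.768, 0.01 ]), array([0.42 , 0.184, 0.01 ]), array([0.528, 0.54 , 0.01 ])] [[ 287.70214654 -203.75427842]]
```

View pics/c1.png

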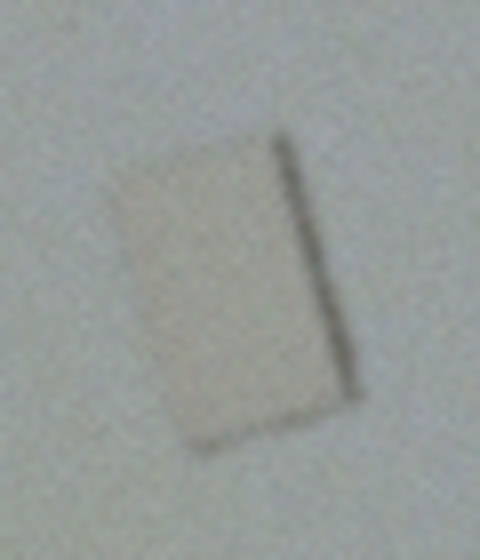

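View pics/c2.png

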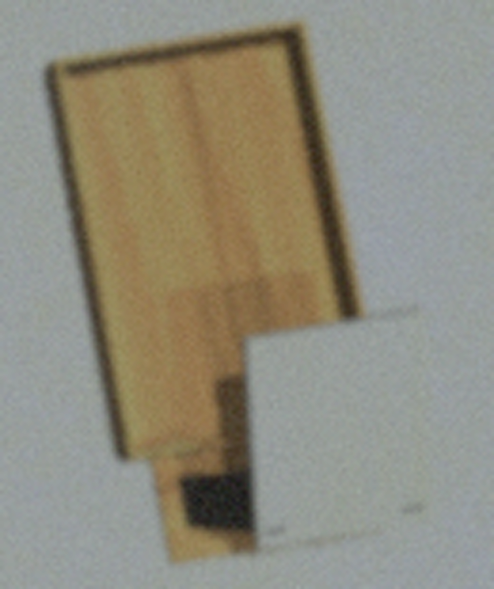

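The c1 crop shows a steel-grey oblong with top-face corners at about (112,183), (277,140), (345,400) and (195,443), so the choice is right. In c2 the tray rim corners are (50,65), (303,22) and (122,460). The ramp's free edge runs from (245,338) to (417,308).

```bash
python3 - <<'E'
from h import *
from scipy.optimize import least_squares
C=[(112,183),(277,140),(344,400),(195,443)]
W=np.array([ray('top',130+(u+.5)/8-.5,190+(v+.5)/8-.5,.01) for u,v in C]);print(W.round(4),W.mean(0))
print('lens',[np.linalg.norm(W[i]-W[(i+1)%4]).round(4) for i in range(4)])
d=(W[1]+W[0]-W[2]-W[3]);print('yaw',np.degrees(np.arctan2(d[1],d[0])))
for nm,pts,z in[('rim',[(50,65),(303,22),(122,460)],.03),('edge',[(245,338),(417,308)],.16),('low',[(257,552),(432,515)],.12)]:
    P=np.array([ray('top',355+(u+.5)/3.8-.5,105+(v+.5)/3.8-.5,z) for u,v in pts]);print(nm,P.round(4),np.linalg.norm(np.diff(P,axis=0),axis=1))
# fit turner
obs=[((50,65),(185,75,30)),((303,22),(185,-75,30)),((122,460),(-55,75,30)),((245,338),(0,45,160)),((417,308),(0,-45,160)),((257,552),(-109,45,120))]
uv=np.array([(355+(u+.5)/3.8-.5,105+(v+.5)/3.8-.5) for (u,v),_ in obs]);L=np.array([q for _,q in obs])/1e3
def T(p):
    c,s=np.cos(p[2]),np.sin(p[2]);return np.c_[p[0]+c*L[:,0]-s*L[:,1],p[1]+s*L[:,0]+c*L[:,1],L[:,2]]
r=least_squares(lambda p:(proj('top',T(p))-uv).ravel(),[.45,-.27,.1]);print(r.x,np.degrees(r.x[2]));print(r.fun.reshape(-1,2).round(2))
# scene check
sc=(proj('scene',T(r.x))*1.5).round(0);print(sc)
E
```

```text
[[0.4746 0.3757 0.01  ]
 [0.4874 0.3287 0.01  ]
 [0.4138 0.3071 0.01  ]
 [0.4011 0.3492 0.01  ]] [0.44422513 0.34016788 0.01      ]
lens [np.float64(0.0487), np.float64(0.0767), np.float64(0.044), np.float64(0.078)]
yaw 18.086313210568257
rim [[ 0.684  -0.1313  0.03  ]
 [ 0.7109 -0.2805  0.03  ]
 [ 0.4509 -0.17    0.03  ]] [0.15156885 0.28242346]
edge [[ 0.5107 -0.1949  0.16  ]
 [ 0.5266 -0.2804  0.16  ]] [0.08699867]
low [[ 0.4029 -0.2131  0.12  ]
 [ 0.4232 -0.3035  0.12  ]] [0.092614]
[ 0.51750499 -0.23739623  0.17332893] 9.93101633242541
[[ 0.11 -1.23]
 [-0.53 -0.79]
 [ 1.36  0.26]
 [-0.96  0.48]
 [ 0.72  0.72]
 [-0.62  0.25]]
[[133. 320.]
 [ 36. 281.]
 [224. 184.]
 [162. 142.]
 [101. 121.]
 [211. 107.]]
```

```bash
cat >> h.py <<'E'
def delta(a,b,yaw):
    c,s=np.cos(yaw),np.sin(yaw);d=(np.array(b)-a)*100
    return [round(x,2) for x in (c*d[0]+s*d[1],s*d[0]-c*d[1],-d[2])]
E
python3 - <<'E'
from h import *
s=get_state();p=s['tool_pos'];y=np.radians(18)
A=[.5,-.25,.28];B=[.444,.34,.14]
print('turn z',s['orientation'][2]-y,delta(p,A,y),delta(A,B,y))
E
```

```text
turn z 0.13064389634405238 [np.float64(31.03), np.float64(-27.66), np.float64(-4.93)] [np.float64(12.91), np.float64(-57.84), np.float64(14.0)]
```

play_rows(
  steps=[
    [[0,0,0.131],[0,0,0],1],
    [[0,0,0],[3.1,-2.77,-0.49],1],
    [[0,0,0],[3.1,-2.77,-0.49],1],
    [[0,0,0],[3.1,-2.77,-0.49],1],
    [[0,0,0],[3.1,-2.77,-0.49],1],
    [[0,0,0],[3.1,-2.77,-0.49],1],
    [[0,0,0],[3.1,-2.77,-0.49],1],
    [[0,0,0],[3.1,-2.77,-0.49],1],
    [[0,0,0],[3.1,-2.77,-0.49],1],
    [[0,0,0],[3.1,-2.77,-0.49],1],
    [[0,0,0],[3.1,-2.77,-0.49],1],
  ],
)

```text
time: 1.58
tool_pos: [0.5002, -0.2489, 0.2804]
orientation: [3.142, 0.0, 0.314]
contact_force: [0.5, -0.5, 0.5]
finger_gap: 0.998
gripper_force: 0.0
```

play_rows(
  steps=[
    [[0,0,0],[1.08,-4.82,0],1],
    [[0,0,0],[1.08,-4.82,0],1],
    [[0,0,0],[1.08,-4.82,0],1],
    [[0,0,0],[1.08,-4.82,1],1],
    [[0,0,0],[1.08,-4.82,1],1],
    [[0,0,0],[1.08,-4.82,2],1],
    [[0,0,0],[1.08,-4.82,2],1],
    [[0,0,0],[1.08,-4.82,2],1],
    [[0,0,0],[1.08,-4.82,2],1],
    [[0,0,0],[1.08,-4.82,2],1],
    [[0,0,0],[1.08,-4.82,2],1],
    [[0,0,0],[1.08,-4.82,0],1],
  ],
)

```text
time: 3.08
tool_pos: [0.4436, 0.3405, 0.1384]
orientation: [3.14, 0.003, 0.314]
contact_force: [0.2, 0.2, 0.9]
finger_gap: 0.996
gripper_force: 0.0
```

```bash
python3 - <<'E'
from h import *
s=get_state();im=read_camera('wrist');print(s['time'],s['tool_pos'],s['orientation'],s['contact_force'])
np.savez('w1.npz',im=im,p=s['tool_pos'],o=s['orientation'])
cv2.imwrite('pics/w1.png',cv2.resize(im,None,fx=1.5,fy=1.5,interpolation=cv2.INTER_CUBIC)[...,::-1])
E
```

```text
3.075 [0.44356288 0.34046204 0.13840703] [3.14012361 0.00334264 0.31352101] [0.18954426 0.21467392 0.87017578]
```

View pics/w1.png

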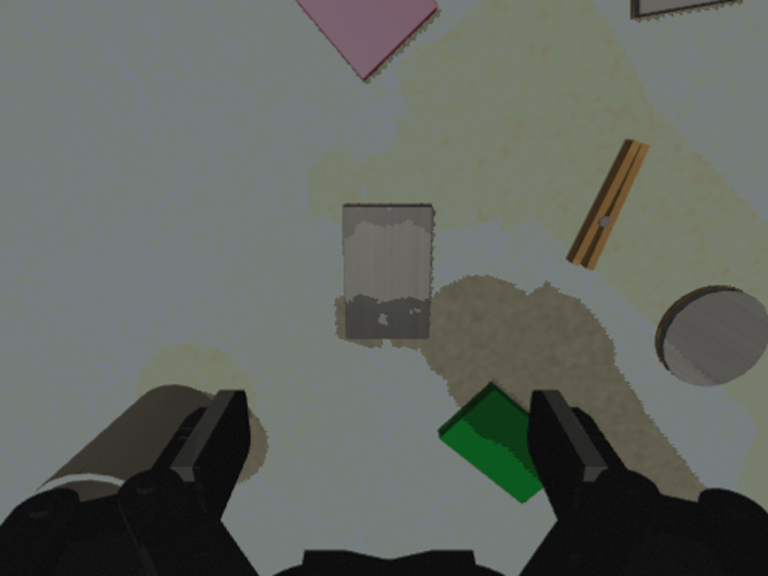

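The wrist view (1.5x) shows the grey slab square to the tool, with top corners (344,206), (433,206), (429,339) and (346,339). The green block's top corners are at about (440,433), (493,382), (545,432) and (522,502). The cup is at lower left.

```bash
python3 - <<'E'
from h import *
d=np.load('w1.npz');c=calibration('wrist');f=192/np.tan(np.radians(c['fov_y']/2));M=c['mount'];R=Ro.from_euler('xyz',d['o']).as_matrix()
def w(u,v,z):
    u=(u+.5)/1.5-.5;v=(v+.5)/1.5-.5
    r=R@M[:3,:3]@np.array([(u-c['cx'])/f,-(v-c['cy'])/f,-1]);e=d['p']+R@M[:3,3];return e+r*(z-e[2])/r[2]
W=np.array([w(u,v,.01) for u,v in[(344,206),(433,206),(429,339),(346,339)]])
print(W.round(4),W.mean(0),[np.linalg.norm(W[i]-W[(i+1)%4]).round(4) for i in range(4)])
q=W[0]+W[1]-W[2]-W[3];q2=W[0]-W[1]+W[3]-W[2];print(np.degrees([np.arctan2(q[1],q[0]),np.arctan2(q2[1],q2[0])-np.pi/2]))
T=lambda P:((P-d['p'])@R*1000).round(0)
print('tool mm slab',T(W.mean(0)))
G=[w(*x,.01) for x in[(440,433),(493,382),(545,432),(522,502)]];print('green(tool mm)',[T(g) for g in G])
print('cup from top', T(ray('top',148/1.5,440/1.5,.09)),T(ray('top',185/1.5,438/1.5,.0)),'clothespin/round',T(ray('top',371/1.5,326/1.5,.01)))
E
```

```text
[[0.4739 0.3774 0.01  ]
 [0.4891 0.3307 0.01  ]
 [0.4127 0.3059 0.01  ]
 [0.3971 0.3537 0.01  ]] [0.44321821 0.3419233  0.01      ] [np.float64(0.0491), np.float64(0.0804), np.float64(0.0503), np.float64(0.0804)]
[17.60973085 18.01747545]
tool mm slab [  1.  -2. 128.]
green(tool mm) [array([-107.,   32.,  129.]), array([-69.,  64., 129.]), array([-106.,  101.,  129.]), array([-162.,   91.,  129.])]
cup from top [-103. -137.   49.] [-118. -120.  139.] clothespin/round [-40. 199. 129.]
```

play_rows(
  steps=[
    [[0,0,0],[0,-0.15,3],1],
    [[0,0,0],[0,0,3],1],
    [[0,0,0],[0,0,3],1],
    [[0,0,0],[0,0,2.5],1],
    [[0,0,0],[0,0,1.2],1],
    [[0,0,0],[0,0,0.6],1],
    [[0,0,0],[0,0,0],1],
  ],
)

```text
time: 4.0
tool_pos: [0.4444, 0.3416, 0.0076]
orientation: [-3.141, -0.001, 0.314]
contact_force: [0.4, 0.9, 0.4]
finger_gap: 0.999
gripper_force: 0.0
```

play_rows(
  steps=[
    [[0,0,0],[0,0,0.5],1],
    [[0,0,0],[0,0,0.3],1],
    [[0,0,0],[0,0,0],1],
  ],
)

```text
time: 4.38
tool_pos: [0.4441, 0.3413, -0.0007]
orientation: [3.141, 0.0, 0.314]
contact_force: [0.5, -0.4, -0.6]
finger_gap: 1.001
gripper_force: 0.0
```

play_rows(
  steps=[
    [[0,0,0],[0,0,0],0],
    [[0,0,0],[0,0,0],-0.3],
    [[0,0,0],[0,0,0],-1],
    [[0,0,0],[0,0,0],-1],
    [[0,0,0],[0,0,0],-1],
    [[0,0,0],[0,0,0],-1],
  ],
  squeeze=60,
)

```text
time: 5.12
tool_pos: [0.4443, 0.3416, -0.0001]
orientation: [3.141, -0.001, 0.314]
contact_force: [-1.1, 0.1, 5.7]
finger_gap: 0.562
gripper_force: 62.5
```

play_rows(
  steps=[
    [[0,0,0],[0,0,-1],-1],
    [[0,0,0],[0,0,-2.5],-1],
    [[0,0,0],[0,0,-4],-1],
    [[0,0,0],[0,0,-4],-1],
    [[0,0,0],[0,0,-4],-1],
    [[0,0,0],[0,0,-4],-1],
    [[0,0,0],[0,0,-4],-1],
    [[0,0,0],[0,0,-1.5],-1],
    [[0,0,0],[0,0,0],-1],
  ],
)

```text
time: 6.25
tool_pos: [0.444, 0.3413, 0.2493]
orientation: [3.141, -0.001, 0.314]
contact_force: [-0.3, 0.2, -5.2]
finger_gap: 0.563
gripper_force: 62.9
```

```bash
python3 - <<'E'
from h import *
s=get_state();im=read_camera('wrist');print(s['time'],s['tool_pos'],s['orientation'],s['contact_force'])
cv2.imwrite('pics/w2.png',im[...,::-1])
y0=np.radians(18);y=np.radians(10.1)
e=np.array([.5182,-.2376]);g=e+.020*np.array([np.cos(y),np.sin(y)])
print(g);p=s['tool_pos'];A=[.49,0,.26];B=[*g,.24]
print('turn z',s['orientation'][2]-y, delta(p,A,s['orientation'][2]),delta(A,B,y))
E
```

```text
6.25 [0.44401666 0.34131223 0.24928155] [ 3.14148774e+00 -5.54455029e-04  3.13728450e-01] [-0.32970105  0.22146742 -5.15332841]
[ 0.53789006 -0.23409267]
turn z 0.13745019558648944 [np.float64(-6.16), np.float64(33.88), np.float64(-1.07)] [np.float64(0.61), np.float64(23.89), np.float64(2.0)]
```

View pics/w2.png

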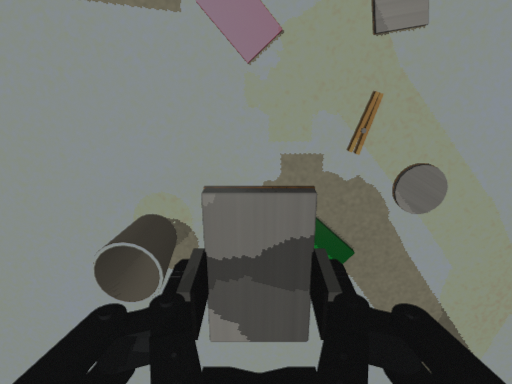

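The wrist view shows the slab held level and square between the pads, with its far edge running from (203,188) to (316,188). Next is the carry to above the ramp edge.

play_rows(
  steps=[
    [[0,0,0],[-0.4,2,-0.1],-1],
    [[0,0,0],[-0.7,4,-0.1],-1],
    [[0,0,0],[-0.7,4,-0.1],-1],
    [[0,0,0],[-0.7,4,-0.1],-1],
    [[0,0,0],[-0.7,4,-0.1],-1],
    [[0,0,0],[-0.7,4,-0.1],-1],
    [[0,0,0],[-0.7,4,-0.1],-1],
    [[0,0,0],[-0.7,4,-0.1],-1],
    [[0,0,0],[-0.7,3.9,-0.2],-1],
    [[0,0,0.07],[0,0,0],-1],
    [[0,0,0.067],[0,0,0],-1],
  ],
)

```text
time: 7.68
tool_pos: [0.4904, -0.0004, 0.2568]
orientation: [-3.141, 0.005, 0.173]
contact_force: [1.0, -0.1, -3.2]
finger_gap: 0.561
gripper_force: 63.0
```

play_rows(
  steps=[
    [[0,0,0],[0,2,0],-1],
    [[0,0,0],[0.1,4,0.3],-1],
    [[0,0,0],[0.1,4,0.3],-1],
    [[0,0,0],[0.1,4,0.4],-1],
    [[0,0,0],[0.1,4,0.4],-1],
    [[0,0,0],[0.1,4,0.3],-1],
    [[0,0,0],[0.1,1.9,0.3],-1],
    [[0,0,0],[0,0,0],-1],
  ],
)

```text
time: 8.68
tool_pos: [0.5387, -0.2342, 0.2373]
orientation: [-3.139, 0.003, 0.175]
contact_force: [0.1, 0.6, -4.5]
finger_gap: 0.562
gripper_force: 63.0
```

```bash
python3 - <<'E'
from h import *
s=get_state();im=read_camera('scene');t=read_camera('top');print(s['time'],s['tool_pos'],s['orientation'],s['contact_force'],s['finger_gap'])
a=cv2.resize(im[30:150,20:200],None,fx=4.4,fy=4.4,interpolation=cv2.INTER_CUBIC)
cv2.imwrite('pics/s2.png',np.clip(a*1.4,0,255).astype('u1')[...,::-1])
y=np.radians(10.1);print(delta(s['tool_pos'],[.5379,-.2341,.179],s['orientation'][2]),s['orientation'][2]-y)
R=Ro.from_euler('xyz',s['orientation']).as_matrix()
L=np.array([[x*.04-.0007,w*.025,-.011+h*.01] for h in(0,1) for x,w in((1,1),(1,-1),(-1,-1),(-1,1))])
print(((proj('scene',s['tool_pos']+L@R.T)-[20,30]+.5)*4.4).round(0))
E
```

```text
8.675 [ 0.53867053 -0.2341929   0.23729808] [-3.13946017e+00  3.12297989e-03  1.74849287e-01] [ 0.06381515  0.61446769 -4.52329529] 0.5617951414849668
[np.float64(-0.07), np.float64(-0.02), np.float64(5.83)] -0.0014289679314375137
[[ 84. 185.]
 [196. 223.]
 [312.  82.]
 [204.  48.]
 [ 94. 204.]
 [205. 242.]
 [319. 102.]
 [212.  68.]]
```

View pics/s2.png

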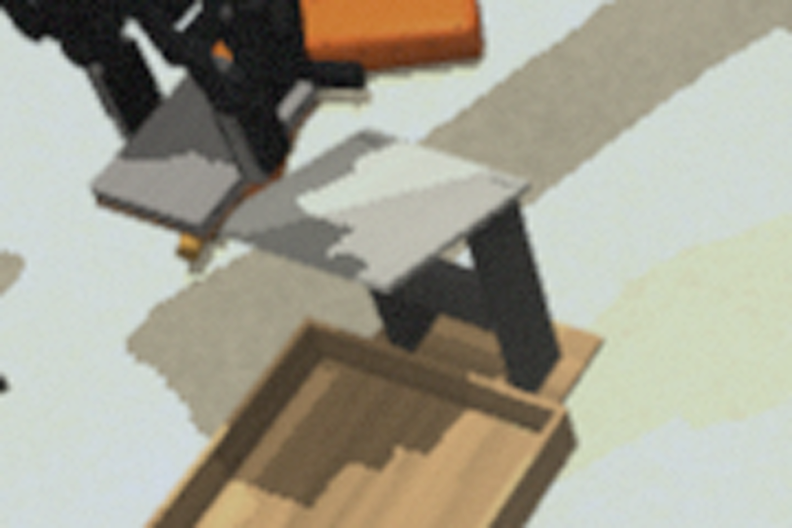

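The slab's corners at (95,187) and (203,228) match the prediction. The ramp edge corner at (385,290) also matches the fit, predicted at (390,287). Now I lower the slab to about 20 mm over the edge.

play_rows(
  steps=[
    [[0,0,0],[-0.1,0,1],-1],
    [[0,0,0],[0,0,1.6],-1],
    [[0,0,0],[0,0,1.6],-1],
    [[0,0,0],[0,0,1],-1],
    [[0,0,0],[0,0,0.5],-1],
    [[0,0,0],[0,0,0],-1],
    [[0,0,0],[0,0,0],-1],
    [[0,0,0],[0,0,0],-1],
  ],
  squeeze=30,
)

```text
time: 9.78
tool_pos: [0.539, -0.2341, 0.1829]
orientation: [3.141, -0.001, 0.177]
contact_force: [-0.7, 0.9, -1.9]
finger_gap: 0.561
gripper_force: 63.0
```

play_rows(
  steps=[
    [[0,0,0],[0,0,0],1],
    [[0,0,0],[0,0,0],1],
    [[0,0,0],[0,0,0],1],
    [[0,0,0],[0,0,0],1],
    [[0,0,0],[0,0,0],1],
    [[0,0,0],[0,0,0],1],
    [[0,0,0],[0,0,0],1],
    [[0,0,0],[0,0,0],1],
  ],
)

```text
time: 10.78
tool_pos: [0.5386, -0.2339, 0.1823]
orientation: [3.142, 0.0, 0.177]
contact_force: [0.3, 0.1, -0.4]
finger_gap: 0.997
gripper_force: 0.0
```

play_rows(
  steps=[
    [[0,0,0],[0,0,-2],1],
    [[0,0,0],[0,0,-4],1],
    [[0,0,0],[0,0,-4],1],
    [[0,0,0],[-1,0,-4],1],
    [[0,0,0],[0,0,0],1],
  ],
)

```text
time: 11.4
tool_pos: [0.53, -0.2365, 0.3263]
orientation: [3.137, -0.006, 0.176]
contact_force: [0.6, -0.4, 0.6]
finger_gap: 0.997
gripper_force: 0.0
```

```bash
python3 - <<'E'
from h import *
s=get_state();im=read_camera('scene');print(s['time'],s['tool_pos'],s['contact_force'],s['finger_gap'])
a=cv2.resize(im[50:230,15:195],None,fx=3.2,fy=3.2,interpolation=cv2.INTER_CUBIC)
cv2.imwrite('pics/s3.png',np.clip(a*1.4,0,255).astype('u1')[...,::-1])
E
```

```text
11.4 [ 0.52999128 -0.23650947  0.32625882] [ 0.60453289 -0.35158414  0.64508191] 0.9969529711080896
```

View pics/s3.png

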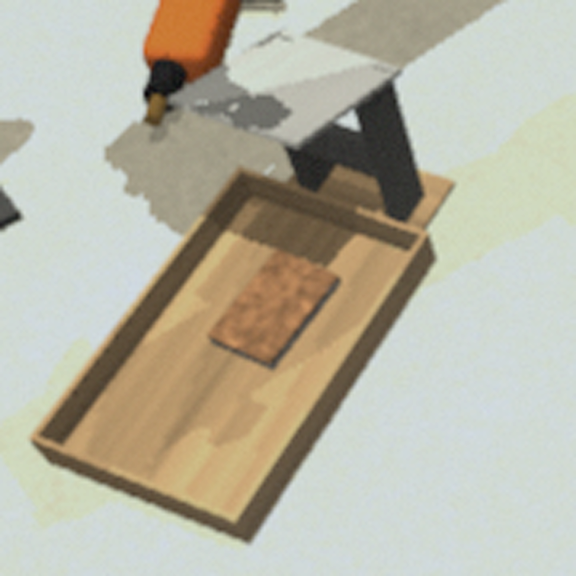

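The weight lies flat in the tray with the brown cork face up, at about (275,308), clear of the walls. The gripper has moved away.

```bash
python3 -c "
from workcell import *
print(sign_off())"
```

```text
the job is handed in; nothing more can be done
None
```

The oblong weight was dropped over the ramp edge, turned over by itself and lies flat in the tray, cork side up; the square and round weights were not touched, and I handed the job in at about 11.5 s.

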